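# Make up two weldment kits from cut steel stock

### The job

Make up the kits for two welding jobs from the cut steel on the bench: in the short tray put the round tube and the square plate; in the long tray put the square tube, the round disc and the angle piece. Set every piece down gently, not dropped, on the tray floor beside the others, the same way up as it stood on the bench (tubes on end, plate and disc flat, angle on its leg), nothing lying on another piece or on the rim. Leave the channel piece and the flat bar where they lie.

Things in the scene. Friction and masses are not known exactly. Their poses are not given: they have to be found in the camera images.
- short_tray: The shorter of two open trays of grey sheet steel, nearly square: outside 148 mm along its x by 128 mm along its y, 22 mm high, 25 mm at the rounded rim; walls and floor 4 mm thick, so the inside is 140 x 120 mm. It stands fixed on the bench. Origin: centre of its underside; z up. The floor on which the pieces stand is 4 mm above the origin.
- long_tray: The longer tray of the same make: outside 220 mm along its x by 128 mm along its y, 22 mm high, 25 mm at the rounded rim; walls and floor 4 mm, inside 212 x 120 mm. It stands fixed on the bench. Origin: centre of its underside; z up. The floor on which the pieces stand is 4 mm above the origin.
- round_tube: Sawn stub of round steel tube, outside diameter 48 mm, wall 4.5 mm, 60 mm long, about 0.3 kg, standing on end. Origin: centre of its lower end; z along the tube, up.
- square_tube: Sawn stub of square steel tube, 40 x 40 mm, wall 4 mm, 60 mm long, about 0.3 kg, standing on end. Origin: centre of its lower end; x and y square to its flat sides; z up.
- square_plate: Square steel foot plate, 60 x 60 mm, 12 mm thick, with four 9 mm bolt holes near the corners, about 0.3 kg, lying flat. Origin: centre of its underside; x and y square to its edges; z up.
- round_disc: Round steel foot disc, diameter 62 mm, 12 mm thick, with one 18 mm hole in the middle, about 0.26 kg, lying flat. Origin: centre of its underside; z up.
- angle_piece: Piece cut from steel angle (L section) 50 x 50 mm, 8 mm thick, 50 mm long along its y, about 0.3 kg. One leg lies flat (50 x 50 x 8 mm), the other stands up 50 mm high along its -x edge (it takes up x = -25 to -17 mm). The sawn ends face +y and -y, 50 mm apart. Origin: centre of its underside; z up. Centre of mass at x = -10 mm, 15 mm up.
- channel_piece: Not wanted. Piece of steel channel (U section), 65 mm wide along its x, 45 mm long along its y, 38 mm high, lying open side up with two upright flanges. Loose. Origin: centre of its underside.
- flat_bar: Not wanted. Offcut of flat steel bar, 85 mm along its x, 30 mm along its y, 12 mm thick, lying flat. Loose. Origin: centre of its underside.

How it is judged:
At the end, for the whole second after the job is handed in: The round tube and square plate in the short tray, the square tube, round disc and angle piece in the long tray: each piece wholly inside the walls, its underside on the tray floor (within about 3 mm), its own z axis within 0.08 rad of vertical, at rest (below 0.02 m/s and 0.15 rad/s) (x of round_tube in the frame of short_tray between -0.05 and 0.05 m and y of round_tube in the frame of short_tray between -0.04 and 0.04 m and z of round_tube in the frame of short_tray between 0.001 and 0.008 m and angle between each of round_tube, square_plate, square_tube, round_disc, angle_piece's own z axis and vertical below 0.08 rad and linear speed of each of round_tube, square_plate, square_tube, round_disc, angle_piece below 0.02 m/s and angular speed of each of round_tube, square_plate, square_tube, round_disc, angle_piece below 0.15 rad/s and x of square_plate in the frame of short_tray between -0.044 and 0.044 m and y of square_plate in the frame of short_tray between -0.034 and 0.034 m and z of square_plate in the frame of short_tray between 0.001 and 0.008 m and x of square_tube in the frame of long_tray between -0.09 and 0.09 m and y of square_tube in the frame of long_tray between -0.044 and 0.044 m and z of square_tube in the frame of long_tray between 0.001 and 0.008 m and x of round_disc in the frame of long_tray between -0.079 and 0.079 m and y of round_disc in the frame of long_tray between -0.033 and 0.033 m and z of round_disc in the frame of long_tray between 0.001 and 0.008 m and x of angle_piece in the frame of long_tray between -0.085 and 0.085 m and y of angle_piece in the frame of long_tray between -0.039 and 0.039 m and z of angle_piece in the frame of long_tray between 0.001 and 0.008 m); the robot touches nothing.
It fails at once if the channel piece is shifted by more than 15 mm (distance of channel_piece from where it was at the start of the episode above 0.015 m).
It fails at once if the flat bar is shifted by more than 15 mm (distance of flat_bar from where it was at the start of the episode above 0.015 m).
It fails at once if a piece is dropped or banged into a tray (faster than 0.5 m/s within 25 mm of the tray floor) ((x of round_tube in the frame of short_tray between -0.07 and 0.07 m and y of round_tube in the frame of short_tray between -0.06 and 0.06 m and z of round_tube in the frame of short_tray below 0.029 m and linear speed of round_tube above 0.5 m/s) or (x of square_plate in the frame of short_tray between -0.07 and 0.07 m and y of square_plate in the frame of short_tray between -0.06 and 0.06 m and z of square_plate in the frame of short_tray below 0.029 m and linear speed of square_plate above 0.5 m/s) or (x of square_tube in the frame of long_tray between -0.106 and 0.106 m and y of square_tube in the frame of long_tray between -0.06 and 0.06 m and z of square_tube in the frame of long_tray below 0.029 m and linear speed of square_tube above 0.5 m/s) or (x of round_disc in the frame of long_tray between -0.106 and 0.106 m and y of round_disc in the frame of long_tray between -0.06 and 0.06 m and z of round_disc in the frame of long_tray below 0.029 m and linear speed of round_disc above 0.5 m/s) or (x of angle_piece in the frame of long_tray between -0.106 and 0.106 m and y of angle_piece in the frame of long_tray between -0.06 and 0.06 m and z of angle_piece in the frame of long_tray below 0.029 m and linear speed of angle_piece above 0.5 m/s)).
It also fails if it takes over 118 s, if anything falls off the work surface, if the arm or the gripper's body presses on something with over 40 N, if the wrist force passes 120 N, or if a joint passes its speed limit or range.

### The arm

A 6-joint arm with a two-finger parallel gripper is mounted at the origin on the work surface. World frame = base frame: x ahead of the robot, y to its left, z up, the work surface at z = 0. Lengths are in m, angles in rad, forces in N, time in s.
With the tool pointing down it reaches from about 0.25 to 0.725 m from the base axis. Payload 9.7 kg.
Tool frame: the origin (TCP) lies midway between the tips of the shut fingers; the grasp point (between the pads) lies 19 mm behind it; z points along the fingers, y is the line along which they close (so a half turn about z gives the same grasp; the last joint's range is limited). The gripper opens to 85 mm and grips with 20 to 120 N. Pads are 22 mm wide; open, the fingers measure 114 mm over their backs; the gripper's body (76 mm by 85 mm) begins 54 mm behind the grasp point. The pads swing forward as they close: fully open they stand 13 mm farther back than shut.
Start: joints at [-1.309, 0.087, 0.176, 1.66, 0, 1.571], TCP at [0.142, -0.531, 0.231] pointing down, gripper open.
Joint ranges: [-3.13, 3.13], [-0.85, 1.81], [-1.15, 1.24], [-2.2, 2.28], [-1.44, 1.52], [-3.14, 3.14]. Speed limits (rad/s): [2.22, 2.22, 2.57, 3.14, 3.14, 3.14].

### API

Orientations are given as a unit quaternion [w, x, y, z].
In Python, from cell import sensors, eyes, manip, finder gives the robot as it stands. The module is installed in compiled form; this text tells all that it offers.
- The arm moves only by the tool servo_tool, never from a script. Its argument "series" is a list of rows, each a list of 7 numbers: the opening, from 0 (shut) to 1 (fully open), then the shift along the tool's x, y, z scaled (see below), then the turn, a rotation vector about the tool's x, y, z scaled (see below). In form: [[gripper, dx, dy, dz, ax, ay, az], ...]. A call has 1 to 20 rows; each row shifts and turns the commanded pose from where the row before left it, along the tool's axes as they then stand; what a row does not reach is not made up. The controller multiplies each number of a shift by 2 cm and each number of a turn by 45 degrees. A row lasts 1/10 s, in which the tool goes at most 50 mm and 8.59 degrees, less where a joint would pass 70% of its speed; a pose out of reach is approached as far as the arm can. A call with a number of a shift or a turn outside -1 to 1 is refused whole. A call with a gripper value outside its range is refused whole. The fingers move at their own pace and stop on an object; "grip_force" is the grip in N (left out, the last holds). Time passes only in rows, so rows that do not move let the fingers close. It gives the time, the measured TCP pose, the force, the opening and the grip force at its end, in the units of the state.
- sensors.observe(): the state, without advancing time (a new reading comes with each control period).
- eyes.grab_frame(name): name is "scene" or "top" or "wrist"; returns the picture (420x560x3 uint8, blue, green, red); there is no depth.
- eyes.camera_info(name): a dict with "fx", "fy", "cx", "cy" (pixels), "world_from_camera" (4x4, takes a point from camera to world coordinates). Camera axes: x right, y up, looking along -z (the intrinsics and any distortion apply to the point x, -y, -z); pixel columns grow to the right and rows downward; lengths in m; the calibration is good to about 2 mm. A picture is of the moment at which its call begins: read the wrist's pose just before it. camera_info takes no time and is no camera call; for the wrist camera it gives the pose at the moment of the call.
- manip.finish_job(): hands the job in; it is judged then, once.
Trained networks look in the newest picture that a camera, given by its name, has taken for a name from the list of things; names that differ only in an ending like _2 or _b are one class to them, and where a whole thing is asked for, a point or a joint stands for the part that bears it (a point fixed in the world has none). Each returns a list of dicts, best first, with "p" (0 to 1); they miss things now and then, are a little off and sometimes report something else, mostly with a low value. They report only what shows in the picture. A call takes as long as a camera call.
- finder.regions_of(camera, name): "mask" (420x560 bool, what is visible of it) and "xy" ([column, row] in pixels, amid what is visible of it).
The state is a dict: "clock": time; "qpos": joint angles; "joint_vel": joint speeds; "joint_efforts": joint torques, N m; "eef_pos": TCP position; "tcp_rot": TCP orientation; "ft_force": force on the tool from outside, world axes, zero at the start; "wrist_torque": the same for the moment, N m; "opening": opening from 0.0 (shut) to 1.0 (fully open); "grip_force": force on a finger pad.
Only numpy, scipy, OpenCV 4.12 (cv2) and the standard library are available. Lean on these libraries where they do the work, as an engineer would, in place of code of your own. Each camera call takes 0.05 s, during which the arm holds its last target. There are 200 camera calls.

## Working session

There is one attempt and no reset: what is moved stays moved. The work goes in short steps, Python scripts to look and compute and a tool call to move; the robot and the scene stay as the last step left them, time stands still between calls to the robot, and variables do not carry over. Pictures are saved under pics/ and viewed, at most 16 in all, crops included, and the job is handed in when it is done.

Besides the shell and the picture viewer there is one more tool, called after ">>>" in YAML: its name, and indented under it one key for each argument. servo_tool: Moves the arm, as the interface text tells. Shifts and turns lie within -1 to 1; 1 stands for 2 cm of shift or 45 degrees of turn. Its arguments: {"type":"object","properties":{"series":{"type":"array","items":{"type":"array","items":{"type":"number"}}},"grip_force":{"type":"number"}},"required":["series"]}

```bash
mkdir -p pics; python3 - <<'E'
from cell import sensors, eyes, finder
import cv2, numpy as np, pickle
print(sensors.observe())
D={}
for c in ["top","scene"]:
    im=eyes.grab_frame(c); cv2.imwrite(f"pics/{c}0.png",im)
    K=eyes.camera_info(c); print(c,K)
    for n in ["short_tray","long_tray","round_tube","square_tube","square_plate","round_disc","angle_piece","channel_piece","flat_bar"]:
        if c=="scene": continue
        r=finder.regions_of(c,n); D[c,n]=r
        for q in r[:2]: print(n,round(q["p"],2),np.round(q["xy"]),q["mask"].sum())
    D[c]=K
pickle.dump(D,open("d.pkl","wb"))
E
```

```text
{'clock': 0.0, 'qpos': array([-1.30901059e+00,  8.74658933e-02,  1.75130379e-01,  1.65975502e+00,
       -1.02424677e-05,  1.57077779e+00]), 'joint_vel': array([ 0.00071107,  0.00081878, -0.0006096 , -0.0020587 ,  0.00124196,
        0.00011135]), 'joint_efforts': array([ 1.78239621e-03, -5.20398259e+01,  4.64796174e+01,  1.66665047e-02,
        2.26756156e-04, -3.13314183e-05]), 'eef_pos': array([ 0.14228583, -0.53105821,  0.23057792]), 'tcp_rot': array([-6.40902596e-04,  9.91444334e-01,  1.30528591e-01, -8.95313492e-05]), 'ft_force': array([-0.20788526, -0.36792176, -0.03792811]), 'wrist_torque': array([ 0.00077059, -0.02797808, -0.01972877]), 'grip_force': 0.0, 'opening': 0.997151984597114}
top {'fx': 418.3407325895677, 'fy': 418.3407325895677, 'cx': 281.1618216274863, 'cy': 205.30353994620648, 'world_from_camera': array([[ 0.02861864,  0.99101014, -0.13069003,  0.42495822],
       [-0.99880435,  0.03353468,  0.03557105,  0.01276959],
       [ 0.03963392,  0.12951577,  0.99078495,  0.83911245],
       [ 0.        ,  0.        ,  0.        ,  1.        ]])}
short_tray 0.65 [441. 224.] 5179
long_tray 0.64 [103. 232.] 8374
round_tube 0.91 [320. 141.] 526
round_tube 0.57 [267. 196.] 707
square_tube 0.62 [206. 190.] 397
square_tube 0.41 [105. 232.] 8303
square_plate 0.92 [203. 256.] 939
round_disc 0.61 [271. 200.] 703
angle_piece 0.87 [342. 207.] 677
channel_piece 0.63 [228. 151.] 827
channel_piece 0.36 [203. 255.] 1001
flat_bar 0.8 [341. 250.] 646
scene {'fx': 485.4547922442873, 'fy': 485.4547922442873, 'cx': 283.0602395186781, 'cy': 206.33082428949916, 'world_from_camera': array([[-0.46961866, -0.64046208,  0.60767313,  1.1511635 ],
       [ 0.88280313, -0.3322204 ,  0.33209673,  0.31991573],
       [-0.01081396,  0.69241456,  0.72141883,  0.77563424],
       [ 0.        ,  0.        ,  0.        ,  1.        ]])}
```

```bash
python3 - <<'E'
import cv2
im=cv2.imread("pics/top0.png")[100:340,20:540]
cv2.imwrite("pics/top0c.png",cv2.resize(im,(800,369),interpolation=cv2.INTER_CUBIC))
cv2.imwrite("pics/top0d.png",cv2.resize(cv2.imread("pics/top0.png")[115:275,175:375],(750,600),interpolation=cv2.INTER_CUBIC))
E
```

```text
(no output)
```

View pics/top0.png

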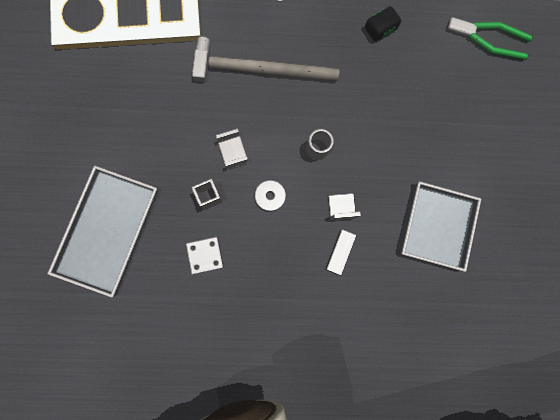

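View pics/top0d.png

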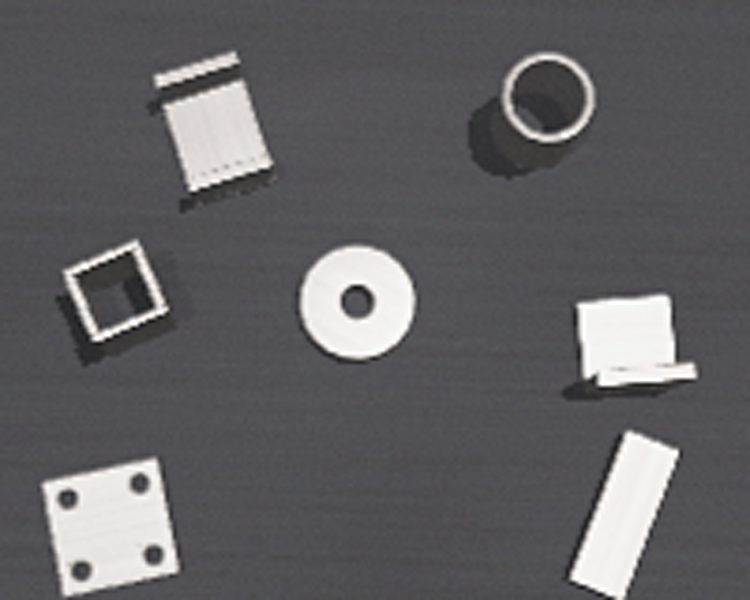

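View pics/scene0.png

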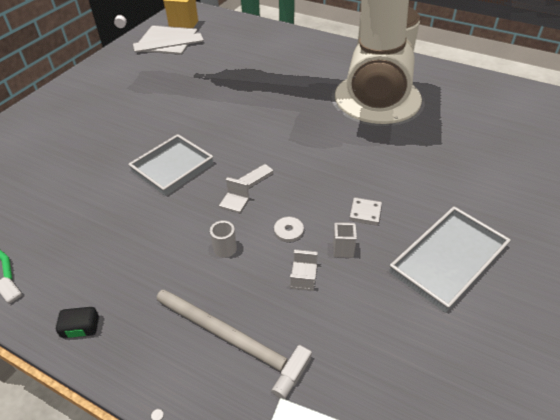

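The top view shows every piece. The long tray is at left (~103,232) and the short tray at right (~441,227). The square tube is at (206,192), the plate at (204,256), the disc at (270,195), the round tube at (320,141) and the angle at (343,205), with its standing leg on the robot side. The finder's second "round_tube" hit is actually the disc. Next I back-project outlines at the known heights.

```bash
cat > h.py <<'E'
import numpy as np, cv2
def rays(K,uv,z):
    uv=np.atleast_2d(uv).astype(float); W=K["world_from_camera"]
    d=np.c_[(uv[:,0]-K["cx"])/K["fx"],-(uv[:,1]-K["cy"])/K["fy"],-np.ones(len(uv))]@W[:3,:3].T
    return (W[:3,3]+d*((z-W[2,3])/d[:,2])[:,None])[:,:2]
def rect(K,mask,z):
    c=max(cv2.findContours(mask.astype(np.uint8),cv2.RETR_EXTERNAL,cv2.CHAIN_APPROX_NONE)[0],key=cv2.contourArea)[:,0]
    return cv2.minAreaRect((rays(K,c,z)*1000).astype(np.float32))
E
python3 - <<'E'
import pickle,cv2,numpy as np
from h import *
D=pickle.load(open("d.pkl","rb")); K=D["top"]; im=cv2.imread("pics/top0.png"); g=im.max(2)
b=(g>130).astype(np.uint8)
n,l,s,c=cv2.connectedComponentsWithStats(b)
for i in range(1,n):
    if s[i,4]>80 and 100<c[i][1]<310:
        print(np.round(c[i]),s[i,4],[ (z,np.round(np.r_[rect(K,l==i,z)[0],rect(K,l==i,z)[1],rect(K,l==i,z)[2]],1).tolist()) for z in (.012,.025,.06)])
# hand corners, tray rims
for nm,p,z in [("long",[(96,167),(156,188),(112,296),(49,273)],.025),("short",[(419,183),(480,200),(466,271),(402,254)],.025)]:
    q=rays(K,np.array(p),z); print(nm,q.mean(0),[ (np.linalg.norm(q[i]-q[i-1]),np.degrees(np.arctan2(*(q[i]-q[i-1])[::-1]))) for i in range(4)])
cr=lambda p:np.array(p)/3.75+[175,115]-.4
print("angle leg top back edge",rays(K,cr([(598,382),(697,375)]),.05),"flat leg far edge",rays(K,cr([(577,302),(667,295)]),.008))
E
```

```text
[321. 140.] 155 [(0.012, [670.5, -94.6, 48.4, 49.5, 2.2]), (0.025, [666.6, -92.9, 47.7, 48.7, 2.2]), (0.06, [656.2, -88.4, 45.6, 46.6, 2.2])]
[232. 151.] 561 [(0.012, [642.3, 84.9, 50.6, 46.5, 20.2]), (0.025, [638.9, 83.8, 49.8, 45.8, 20.2]), (0.06, [629.7, 80.7, 47.6, 43.8, 20.2])]
[104. 232.] 7282 [(0.012, [473.9, 329.3, 133.7, 226.5, 71.9]), (0.025, [473.2, 324.3, 131.6, 222.9, 71.9]), (0.06, [471.1, 310.9, 125.9, 213.3, 71.9])]
[205. 192.] 197 [(0.012, [555.4, 134.7, 42.4, 44.0, 25.6]), (0.025, [553.4, 132.8, 41.8, 43.3, 25.6]), (0.06, [547.8, 127.6, 40.0, 41.4, 25.6])]
[270. 195.] 675 [(0.012, [554.2, 6.0, 59.7, 59.9, 47.0]), (0.025, [552.2, 6.1, 58.8, 58.9, 47.0]), (0.06, [546.7, 6.4, 56.2, 56.4, 47.0])]
[439. 227.] 4257 [(0.012, [503.9, -341.6, 133.3, 153.3, 76.3]), (0.025, [502.6, -336.0, 131.2, 150.9, 76.3]), (0.06, [499.3, -321.0, 125.5, 144.4, 76.3])]
[342. 206.] 595 [(0.012, [538.8, -143.2, 46.9, 60.7, 6.6]), (0.025, [537.0, -140.8, 46.1, 59.8, 6.6]), (0.06, [532.2, -134.2, 44.1, 57.2, 6.6])]
[341. 252.] 674 [(0.012, [445.7, -138.5, 30.8, 85.8, 69.6]), (0.025, [445.4, -13
[... 261 characters left out ...]
5892917409833), np.float64(-18.635828946847514)), (np.float64(0.12434660466029313), np.float64(-107.50347677506237)), (np.float64(0.21927228884420003), np.float64(161.93925984294776)), (np.float64(0.12652756127453896), np.float64(71.84192453795531))]
short [ 0.50062371 -0.33614593] [(np.float64(0.1469135632381595), np.float64(-14.099384892234964)), (np.float64(0.12714021163051314), np.float64(-103.7416762154427)), (np.float64(0.1454175477873397), np.float64(166.98094478018652)), (np.float64(0.1299001052331862), np.float64(76.92203299357708))]
angle leg top back edge [[ 0.51100251 -0.11707937]
 [ 0.51625477 -0.16780218]] flat leg far edge [[ 0.55853952 -0.11208724]
 [ 0.56406906 -0.16090398]]
```

>>> servo_tool:
  series:
    - [1,0.95,-0.46,0.1,0,0,0]
    - [1,0.95,-0.46,0.1,0,0,0]
    - [1,0.95,-0.46,0.1,0,0,0]
    - [1,0.95,-0.46,0.1,0,0,0]
    - [1,0.95,-0.46,0.1,0,0,0]
    - [1,0.95,-0.46,0.1,0,0,0]
    - [1,0.95,-0.46,0.1,0,0,0]
    - [1,0.95,-0.46,0.1,0,0,0]
    - [1,0.95,-0.46,0.1,0,0,0]
    - [1,0.95,-0.46,0.1,0,0,0]
    - [1,0.95,-0.46,0.1,0,0,0]
    - [1,0.95,-0.46,0.1,0,0,0]
    - [1,0.95,-0.46,0.1,0,0,0]
    - [1,0.95,-0.46,0.1,0,0,0]
    - [1,0.95,-0.46,0.1,0,0,0]
    - [1,0.95,-0.46,0.1,0,0,0]
    - [1,0.95,-0.46,0.1,0,0,0]
    - [1,0.95,-0.46,0.1,0,0,0]
    - [1,0.95,-0.46,0.1,0,0,0]
    - [1,0.95,-0.46,0.1,0,0,0]
  grip_force: 40

```text
clock: 2.55
eef_pos: [0.4624, -0.2545, 0.1913]
tcp_rot: [0.0, 0.991, 0.131, 0.0]
ft_force: [-0.8, 1.0, -1.0]
opening: 1.004
grip_force: 0.0
```

>>> servo_tool:
  series:
    - [1,0,0,0,0,0,-0.187]
    - [1,0,0,0,0,0,-0.187]
    - [1,0,0,0,0,0,-0.187]
    - [1,0,0,0,0,0,-0.187]
    - [1,0,0,0,0,0,-0.187]
    - [1,0,0,0,0,0,-0.187]
    - [1,0,0,0,0,0,-0.187]
    - [1,0,0,0,0,0,-0.187]
    - [1,0,0,0,0,0,-0.187]
    - [1,0,0,0,0,0,-0.187]
    - [1,0,0,0,0,0,-0.187]
    - [1,0,0,0,0,0,-0.187]
    - [1,0,0,0,0,0,-0.187]
    - [1,0,0,0,0,0,-0.187]
    - [1,0,0,0,0,0,-0.187]
    - [1,0,0,0,0,0,-0.187]
    - [1,0,0,0,0,0,-0.187]
    - [1,0,0,0,0,0,-0.187]
    - [1,0,0,0,0,0,0]

```text
clock: 4.45
eef_pos: [0.4618, -0.2552, 0.1913]
tcp_rot: [0.0, 0.117, 0.993, -0.0]
ft_force: [-0.2, -0.1, -0.7]
opening: 1.0
grip_force: 0.0
```

```bash
cat >> h.py <<'E'
def go(x,y,z,t):
    """remaining shift in tool units and turn (units of 45deg) to a tool-down pose, mm / deg"""
    from cell import sensors
    from scipy.spatial.transform import Rotation as R
    s=sensors.observe(); q=s["tcp_rot"]; r=R.from_quat(np.r_[q[1:],q[0]]); M=r.as_matrix(); p=s["eef_pos"]*1000
    a=np.radians(t); T=R.from_matrix(np.array([[np.cos(a),np.sin(a),0],[np.sin(a),-np.cos(a),0],[0,0,-1]]))
    print("t=%.1f pos"%s["clock"],p.round(1),"yaw %.1f"%np.degrees(np.arctan2(M[1,0],M[0,0])),"q6 %.2f"%s["qpos"][5],"open %.3f grip %.0f"%(s["opening"],s["grip_force"]),"F",s["ft_force"].round(1))
    print(" shift now",(M.T@(np.array([x,y,z])-p)/20).round(2)," shift after turn",(T.as_matrix().T@(np.array([x,y,z])-p)/20).round(2)," turn",((r.inv()*T).as_rotvec()/np.radians(45)).round(3))
E
python3 -c "
from h import go
go(656,-88,130,166.5)"
```

```text
t=4.5 pos [ 461.8 -255.2  191.3] yaw 166.6 q6 -0.27 open 1.000 grip 0 F [-0.2 -0.1 -0.7]
 shift now [-7.51 10.38  3.07]  shift after turn [-7.49 10.39  3.07]  turn [-0.     0.     0.002]
```

>>> servo_tool:
  series:
    - [1,-0.578,0.8,0.1,0,0,0]
    - [1,-0.578,0.8,0.1,0,0,0]
    - [1,-0.578,0.8,0.1,0,0,0]
    - [1,-0.578,0.8,0.1,0,0,0]
    - [1,-0.578,0.8,0.1,0,0,0]
    - [1,-0.578,0.8,0.1,0,0,0]
    - [1,-0.578,0.8,0.1,0,0,0]
    - [1,-0.578,0.8,0.1,0,0,0]
    - [1,-0.578,0.8,0.1,0,0,0]
    - [1,-0.578,0.8,0.1,0,0,0]
    - [1,-0.578,0.8,0.1,0,0,0]
    - [1,-0.578,0.8,0.1,0,0,0]
    - [1,-0.578,0.8,0.1,0,0,0]
    - [1,0,0,0,0,0,0]

```text
clock: 5.85
eef_pos: [0.6581, -0.086, 0.164]
tcp_rot: [-0.0, 0.117, 0.993, 0.0]
ft_force: [-0.2, 0.1, -0.3]
opening: 0.997
grip_force: 0.0
```

```bash
python3 -c "
from h import *
from cell import eyes
go(656,-88,23,166.5)
K=eyes.camera_info('wrist'); im=eyes.grab_frame('wrist')
for x,y,z in [(656,-88,60),(680,-88,60),(632,-88,60),(656,-64,60),(656,-112,60)]:
    W=np.linalg.inv(K['world_from_camera']); p=(W@np.array([x/1e3,y/1e3,z/1e3,1]))[:3]
    u=(int(K['cx']-K['fx']*p[0]/p[2]),int(K['cy']+K['fy']*p[1]/p[2])); print(u); cv2.circle(im,u,3,(0,0,255),-1)
cv2.imwrite('pics/w1.png',im)"
```

```text
t=5.8 pos [658.1 -86.  164. ] yaw 166.5 q6 0.10 open 0.997 grip 0 F [-0.2  0.1 -0.3]
 shift now [ 0.07 -0.12  7.05]  shift after turn [ 0.08 -0.12  7.05]  turn [ 0.    -0.001  0.001]
(279, 207)
(286, 237)
(271, 175)
(311, 199)
(247, 214)
```

View pics/w1.png

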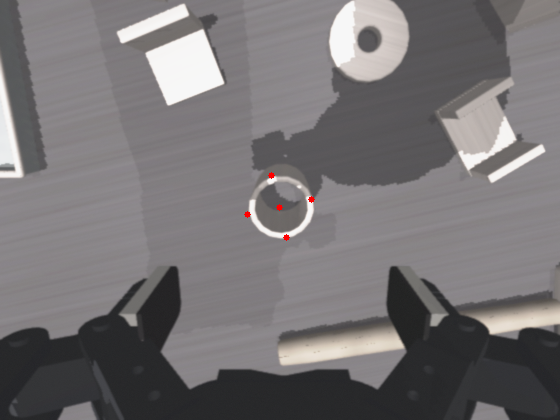

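Projected rim points fall on the tube's rim at (280,207), so the top-camera pose is good to about 1 mm. Grasping now.

>>> servo_tool:
  series:
    - [1,0.07,-0.12,0.79,0,0,0]
    - [1,0,0,0.79,0,0,0]
    - [1,0,0,0.79,0,0,0]
    - [1,0,0,0.79,0,0,0]
    - [1,0,0,0.79,0,0,0]
    - [1,0,0,0.79,0,0,0]
    - [1,0,0,0.79,0,0,0]
    - [1,0,0,0.79,0,0,0]
    - [1,0,0,0.79,0,0,0]
    - [1,0,0,0,0,0,0]
    - [0,0,0,0,0,0,0]
    - [0,0,0,0,0,0,0]
    - [0,0,0,0,0,0,0]
    - [0,0,0,0,0,0,0]
    - [0,0,0,0,0,0,0]
    - [0,0,0,0,0,0,0]
    - [0,0,0,0,0,0,0]
    - [0,0,0,0,0,0,0]
  grip_force: 40

```text
clock: 7.7
eef_pos: [0.6555, -0.0901, 0.0245]
tcp_rot: [0.001, 0.118, 0.993, 0.0]
ft_force: [0.3, 0.6, 6.1]
opening: 0.554
grip_force: 41.9
```

>>> servo_tool:
  series:
    - [0,0,0,-0.3,0,0,0]
    - [0,0,0,-0.6,0,0,0]
    - [0,0,0,-0.8,0,0,0]
    - [0,0,0,-0.8,0,0,0]
    - [0,0,0,-0.8,0,0,0]
    - [0,0,0,-0.8,0,0,0]
    - [0,0,0,-0.6,0,0,0]
    - [0,0,0,-0.3,0,0,0]
    - [0,0,0,0,0,0,0]

```text
clock: 8.6
eef_pos: [0.6551, -0.0902, 0.1243]
tcp_rot: [0.001, 0.118, 0.993, 0.0]
ft_force: [1.6, -0.9, -2.2]
opening: 0.557
grip_force: 41.6
```

```bash
python3 - <<'E'
from h import *
from cell import sensors
def tr(c,th,x,y): a=np.radians(th); return np.array(c)+[x*np.cos(a)-y*np.sin(a),x*np.sin(a)+y*np.cos(a)]
S=((502,-336),-13.5); L=((473,323),-18.1)
for n,T,x,y in [("rtube",S,38,0),("plate",S,-33,0),("disc",L,-66,0),("angle",L,5,0),("stube",L,73,0)]: print(n,tr(*T,x,y).round(1))
p=tr(*S,38,0); go(*p,123,166.5)
E
```

```text
rtube [ 539.  -344.9]
plate [ 469.9 -328.3]
disc [410.3 343.5]
angle [477.8 321.4]
stube [542.4 300.3]
t=8.6 pos [655.1 -90.2 124.3] yaw 166.5 q6 0.10 open 0.557 grip 42 F [ 1.6 -0.9 -2.2]
 shift now [  2.67 -13.74   0.06]  shift after turn [  2.67 -13.74   0.06]  turn [ 0.     0.002 -0.001]
```

>>> servo_tool:
  series:
    - [0,0.07,-0.38,0,0,0,0]
    - [0,0.148,-0.763,0,0,0,0]
    - [0,0.148,-0.763,0,0,0,0]
    - [0,0.148,-0.763,0,0,0,0]
    - [0,0.148,-0.763,0,0,0,0]
    - [0,0.148,-0.763,0,0,0,0]
    - [0,0.148,-0.763,0,0,0,0]
    - [0,0.148,-0.763,0,0,0,0]
    - [0,0.148,-0.763,0,0,0,0]
    - [0,0.148,-0.763,0,0,0,0]
    - [0,0.148,-0.763,0,0,0,0]
    - [0,0.148,-0.763,0,0,0,0]
    - [0,0.148,-0.763,0,0,0,0]
    - [0,0.148,-0.763,0,0,0,0]
    - [0,0.148,-0.763,0,0,0,0]
    - [0,0.148,-0.763,0,0,0,0]
    - [0,0.148,-0.763,0,0,0,0]
    - [0,0.148,-0.763,0,0,0,0]
    - [0,0.07,-0.38,0,0,0,0]
    - [0,0,0,0,0,0,0]

```text
clock: 10.6
eef_pos: [0.5382, -0.3458, 0.123]
tcp_rot: [-0.0, 0.118, 0.993, -0.0]
ft_force: [-0.1, 0.2, -2.3]
opening: 0.556
grip_force: 41.7
```

```bash
python3 - <<'E'
from h import *
from cell import eyes
go(539,-344.9,29,166.5)
K=eyes.camera_info('wrist'); im=eyes.grab_frame('wrist')
W=np.linalg.inv(K['world_from_camera']); a=np.radians(-13.5)
for x,y in [(74,64),(74,-64),(-74,64),(-74,-64)]:
    p=(W@np.array([.502+(x*np.cos(a)-y*np.sin(a))/1e3,-.336+(x*np.sin(a)+y*np.cos(a))/1e3,.025,1]))[:3]
    u=(int(K['cx']-K['fx']*p[0]/p[2]),int(K['cy']+K['fy']*p[1]/p[2])); print(u); cv2.circle(im,u,3,(0,0,255),-1)
cv2.imwrite('pics/w2.png',im)
E
```

```text
t=10.6 pos [ 538.2 -345.8  123. ] yaw 166.4 q6 -0.33 open 0.556 grip 42 F [-0.1  0.2 -2.3]
 shift now [-0.03  0.05  4.7 ]  shift after turn [-0.03  0.05  4.7 ]  turn [-0.    -0.    -0.002]
(369, 258)
(197, 258)
(385, 41)
(181, 41)
```

View pics/w2.png

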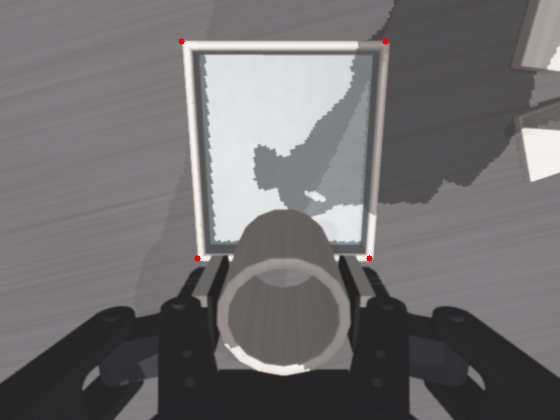

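The tray corners project exactly onto the rim in the picture (182..385, 41..258). Lowering the tube.

>>> servo_tool:
  series:
    - [0,-0.03,0.05,0.8,0,0,0]
    - [0,0,0,0.8,0,0,0]
    - [0,0,0,0.8,0,0,0]
    - [0,0,0,0.8,0,0,0]
    - [0,0,0,0.7,0,0,0]
    - [0,0,0,0.4,0,0,0]
    - [0,0,0,0.2,0,0,0]
    - [0,0,0,0.05,0,0,0]
    - [0,0,0,0,0,0,0]
    - [0,0,0,0,0,0,0]

```text
clock: 11.65
eef_pos: [0.5399, -0.3441, 0.0329]
tcp_rot: [0.001, 0.118, 0.993, -0.0]
ft_force: [-0.3, -0.7, -2.3]
opening: 0.554
grip_force: 41.7
```

>>> servo_tool:
  series:
    - [0,0,0,0.1,0,0,0]
    - [0,0,0,0.08,0,0,0]
    - [0,0,0,0.04,0,0,0]
    - [0,0,0,0,0,0,0]
    - [0,0,0,0,0,0,0]

```text
clock: 12.15
eef_pos: [0.5397, -0.344, 0.0285]
tcp_rot: [0.0, 0.118, 0.993, -0.0]
ft_force: [-2.6, 1.2, 5.7]
opening: 0.553
grip_force: 42.2
```

Contact. Release, rise, and head for the plate.

>>> servo_tool:
  series:
    - [0.6,0,0,0,0,0,0]
    - [0.75,0,0,0,0,0,0]
    - [0.8,0,0,0,0,0,0]
    - [0.8,0,0,0,0,0,0]
    - [0.8,0,0,-0.4,0,0,0]
    - [0.8,0,0,-0.8,0,0,0]
    - [0.8,0,0,-0.8,0,0,0]
    - [0.8,0,0,-0.8,0,0,0]
    - [0.8,0,0,-0.8,0,0,0]
    - [0.8,0,0,-0.8,0,0,0]
    - [1,0,0,-0.4,0,0,0]
    - [1,0,0,0,0,0,0]

```text
clock: 13.35
eef_pos: [0.5402, -0.3443, 0.1259]
tcp_rot: [0.001, 0.118, 0.993, -0.001]
ft_force: [0.2, 0.5, 0.3]
opening: 0.998
grip_force: 0.0
```

```bash
python3 -c "
from h import *
go(431,131,110,193.8)"
```

```text
t=13.3 pos [ 540.2 -344.3  125.9] yaw 166.5 q6 -0.33 open 0.998 grip 0 F [0.2 0.5 0.3]
 shift now [10.87 21.83  0.74]  shift after turn [-0.36 24.38  0.79]  turn [-0.002  0.003 -0.607]
```

>>> servo_tool:
  series:
    - [1,0,0,0,0,0,-0.152]
    - [1,0,0,0,0,0,-0.152]
    - [1,0,0,0,0,0,-0.152]
    - [1,0,0,0,0,0,-0.152]
    - [1,-0.01,0.9,0,0,0,0]
    - [1,-0.01,0.95,0,0,0,0]
    - [1,-0.01,0.95,0,0,0,0]
    - [1,-0.01,0.95,0,0,0,0]
    - [1,-0.01,0.95,0,0,0,0]
    - [1,-0.01,0.95,0,0,0,0]
    - [1,-0.01,0.95,0,0,0,0]
    - [1,-0.01,0.95,0,0,0,0]
    - [1,-0.01,0.95,0,0,0,0]
    - [1,-0.01,0.95,0,0,0,0]
    - [1,-0.01,0.95,0,0,0,0]
    - [1,-0.01,0.95,0,0,0,0]
    - [1,-0.01,0.95,0,0,0,0]
    - [1,-0.01,0.95,0,0,0,0]
    - [1,-0.01,0.95,0,0,0,0]
    - [1,-0.01,0.95,0,0,0,0]

```text
clock: 15.35
eef_pos: [0.4697, -0.0475, 0.1236]
tcp_rot: [0.0, -0.12, 0.993, 0.0]
ft_force: [-0.5, 1.5, -0.4]
opening: 0.998
grip_force: 0.0
```

>>> servo_tool:
  series:
    - [1,-0.01,0.95,0,0,0,0]
    - [1,-0.01,0.95,0,0,0,0]
    - [1,-0.01,0.95,0,0,0,0]
    - [1,-0.01,0.95,0,0,0,0]
    - [1,-0.01,0.95,0,0,0,0]
    - [1,-0.01,0.95,0,0,0,0]
    - [1,-0.01,0.95,0,0,0,0]
    - [1,-0.01,0.95,0,0,0,0]
    - [1,-0.01,0.95,0,0,0,0]
    - [1,0,0.5,0,0,0,0]
    - [1,0,0,0,0,0,0]
    - [1,0,0,0,0,0,0]

```text
clock: 16.55
eef_pos: [0.4286, 0.1272, 0.1237]
tcp_rot: [0.0, -0.121, 0.993, -0.0]
ft_force: [-0.6, -0.8, 0.1]
opening: 1.003
grip_force: 0.0
```

```bash
python3 -c "
from h import *
go(431,131,-1,193.8)"
```

```text
t=16.6 pos [428.6 127.2 123.7] yaw -166.1 q6 0.05 open 1.003 grip 0 F [-0.6 -0.8  0.1]
 shift now [-0.16  0.16  6.23]  shift after turn [-0.16  0.16  6.23]  turn [-0.     0.     0.001]
```

>>> servo_tool:
  series:
    - [1,-0.16,0.16,0.8,0,0,0]
    - [1,0,0,0.8,0,0,0]
    - [1,0,0,0.8,0,0,0]
    - [1,0,0,0.8,0,0,0]
    - [1,0,0,0.8,0,0,0]
    - [1,0,0,0.8,0,0,0]
    - [1,0,0,0.7,0,0,0]
    - [1,0,0,0.4,0,0,0]
    - [1,0,0,0.2,0,0,0]
    - [1,0,0,0,0,0,0]
    - [1,0,0,0,0,0,0]

```text
clock: 17.65
eef_pos: [0.4314, 0.1313, 0.0022]
tcp_rot: [0.0, -0.12, 0.993, 0.0]
ft_force: [0.0, -0.1, 0.9]
opening: 1.0
grip_force: 0.0
```

```bash
python3 -c "
from h import *
go(431,131,-1,193.8)"
```

```text
t=17.6 pos [431.4 131.3   2.2] yaw -166.2 q6 0.05 open 1.000 grip 0 F [ 0.  -0.1  0.9]
 shift now [ 0.02 -0.01  0.16]  shift after turn [ 0.02 -0.01  0.16]  turn [0.    0.001 0.001]
```

>>> servo_tool:
  series:
    - [1,0,0,0.1,0,0,0]
    - [0,0,0,0,0,0,0]
    - [0,0,0,0,0,0,0]
    - [0,0,0,0,0,0,0]
    - [0,0,0,0,0,0,0]
    - [0,0,0,0,0,0,0]
    - [0,0,0,0,0,0,0]
  grip_force: 60

```text
clock: 18.35
eef_pos: [0.4314, 0.1313, 0.0004]
tcp_rot: [0.0, -0.12, 0.993, 0.0]
ft_force: [-2.8, -1.3, 6.2]
opening: 0.683
grip_force: 65.0
```

>>> servo_tool:
  series:
    - [0,0,0,-0.2,0,0,0]
    - [0,0,0,-0.4,0,0,0]
    - [0,0,0,-0.7,0,0,0]
    - [0,0,0,-0.8,0,0,0]
    - [0,0,0,-0.8,0,0,0]
    - [0,0,0,-0.8,0,0,0]
    - [0,0,0,-0.8,0,0,0]
    - [0,0,0,-0.6,0,0,0]
    - [0,0,0,-0.3,0,0,0]
    - [0,0,0,0,0,0,0]

```text
clock: 19.35
eef_pos: [0.4314, 0.1313, 0.1086]
tcp_rot: [0.001, -0.12, 0.993, 0.0]
ft_force: [-0.4, -0.4, -2.1]
opening: 0.678
grip_force: 64.7
```

```bash
python3 -c "
from h import *
from cell import eyes
go(469.9,-328.3,80,166.5)
cv2.imwrite('pics/w3.png',eyes.grab_frame('wrist'))"
```

```text
t=19.4 pos [431.4 131.3 108.6] yaw -166.2 q6 0.05 open 0.678 grip 65 F [-0.4 -0.4 -2.1]
 shift now [  3.63 -22.77   1.42]  shift after turn [ -7.23 -21.9    1.43]  turn [0.001 0.002 0.607]
```

View pics/w3.png

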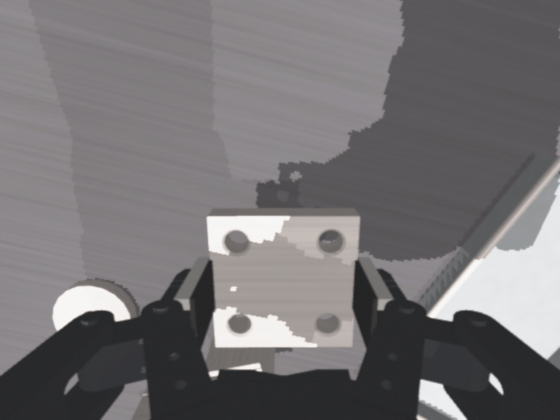

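Plate is held square and level. Carry it to the short tray.

>>> servo_tool:
  series:
    - [0,0.08,-0.5,0,0,0,0]
    - [0,0.151,-0.95,0,0,0,0]
    - [0,0.151,-0.95,0,0,0,0]
    - [0,0.151,-0.95,0,0,0,0]
    - [0,0.151,-0.95,0,0,0,0]
    - [0,0.151,-0.95,0,0,0,0]
    - [0,0.151,-0.95,0,0,0,0]
    - [0,0.151,-0.95,0,0,0,0]
    - [0,0.151,-0.95,0,0,0,0]
    - [0,0.151,-0.95,0,0,0,0]
    - [0,0.151,-0.95,0,0,0,0]
    - [0,0.151,-0.95,0,0,0,0]
    - [0,0.151,-0.95,0,0,0,0]
    - [0,0.151,-0.95,0,0,0,0]
    - [0,0.151,-0.95,0,0,0,0]
    - [0,0.151,-0.95,0,0,0,0]
    - [0,0.151,-0.95,0,0,0,0]
    - [0,0.151,-0.95,0,0,0,0]
    - [0,0.151,-0.95,0,0,0,0]
    - [0,0.151,-0.95,0,0,0,0]

```text
clock: 21.4
eef_pos: [0.4616, -0.2444, 0.1067]
tcp_rot: [-0.001, -0.12, 0.993, 0.0]
ft_force: [0.6, 0.3, -2.8]
opening: 0.681
grip_force: 64.8
```

>>> servo_tool:
  series:
    - [0,0.151,-0.95,0,0,0,0]
    - [0,0.151,-0.95,0,0,0,0]
    - [0,0.151,-0.95,0,0,0,0]
    - [0,0.151,-0.95,0,0,0,0]
    - [0,0.08,-0.5,0,0,0,0]
    - [0,0,0,0,0,0,0.152]
    - [0,0,0,0,0,0,0.152]
    - [0,0,0,0,0,0,0.152]
    - [0,0,0,0,0,0,0.152]
    - [0,0,0,0,0,0,0]
    - [0,0,0,0,0,0,0]

```text
clock: 22.5
eef_pos: [0.4697, -0.33, 0.1075]
tcp_rot: [-0.0, 0.116, 0.993, 0.0]
ft_force: [0.8, 0.0, -1.4]
opening: 0.673
grip_force: 64.8
```

```bash
python3 -c "
from h import *
go(469.9,-328.3,4.5,166.5)"
```

```text
t=22.5 pos [ 469.7 -330.   107.5] yaw 166.7 q6 -0.38 open 0.673 grip 65 F [ 0.8  0.  -1.4]
 shift now [0.01 0.08 5.15]  shift after turn [0.01 0.08 5.15]  turn [ 0.    -0.     0.004]
```

>>> servo_tool:
  series:
    - [0,0.01,0.08,0.8,0,0,0]
    - [0,0,0,0.8,0,0,0]
    - [0,0,0,0.8,0,0,0]
    - [0,0,0,0.8,0,0,0]
    - [0,0,0,0.7,0,0,0]
    - [0,0,0,0.5,0,0,0]
    - [0,0,0,0.3,0,0,0]
    - [0,0,0,0.2,0,0,0]
    - [0,0,0,0.1,0,0,0]
    - [0,0,0,0,0,0,0]
    - [0,0,0,0,0,0,0]

```text
clock: 23.6
eef_pos: [0.4702, -0.3285, 0.0082]
tcp_rot: [0.0, 0.118, 0.993, -0.0]
ft_force: [-0.5, 0.8, -2.7]
opening: 0.679
grip_force: 64.8
```

>>> servo_tool:
  series:
    - [0,0,0,0.08,0,0,0]
    - [0,0,0,0.06,0,0,0]
    - [0,0,0,0.04,0,0,0]
    - [0,0,0,0,0,0,0]
    - [0,0,0,0,0,0,0]

```text
clock: 24.1
eef_pos: [0.47, -0.3284, 0.0045]
tcp_rot: [0.0, 0.118, 0.993, -0.0]
ft_force: [-1.9, 1.6, 2.7]
opening: 0.679
grip_force: 65.4
```

>>> servo_tool:
  series:
    - [0.75,0,0,0,0,0,0]
    - [0.85,0,0,0,0,0,0]
    - [0.85,0,0,0,0,0,0]
    - [0.85,0,0,-0.2,0,0,0]
    - [0.85,0,0,-0.6,0,0,0]
    - [0.85,0,0,-0.8,0,0,0]
    - [0.85,0,0,-0.8,0,0,0]
    - [0.85,0,0,-0.8,0,0,0]
    - [0.85,0,0,-0.8,0,0,0]
    - [1,0,0,-0.8,0,0,0]
    - [1,0,0,-0.5,0,0,0.05]
    - [1,0,0,0,0,0,0.05]
    - [1,0,0,0,0,0,0]

```text
clock: 25.4
eef_pos: [0.4703, -0.3286, 0.1115]
tcp_rot: [0.001, 0.157, 0.988, -0.0]
ft_force: [0.3, 0.5, -0.2]
opening: 1.003
grip_force: 0.0
```

```bash
python3 -c "
from h import *
from cell import eyes
go(554,6,110,161.9)
cv2.imwrite('pics/top1.png',eyes.grab_frame('top')[150:300,370:520].repeat(3,0).repeat(3,1))"
```

```text
t=25.4 pos [ 470.3 -328.6  111.5] yaw 161.9 q6 -0.29 open 1.003 grip 0 F [ 0.3  0.5 -0.2]
 shift now [ 1.21 17.2   0.07]  shift after turn [ 1.22 17.2   0.08]  turn [-0.001  0.002  0.001]
```

View pics/top1.png

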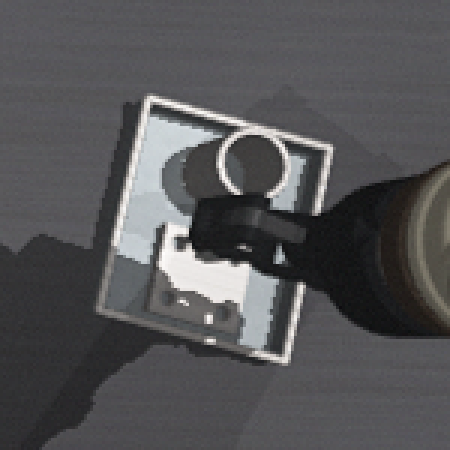

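The short tray holds the tube (crop 252,165) and the plate (200,275), both inside the walls. On to the disc.

>>> servo_tool:
  series:
    - [1,0.04,0.5,0,0,0,0]
    - [1,0.066,0.94,0,0,0,0]
    - [1,0.066,0.94,0,0,0,0]
    - [1,0.066,0.94,0,0,0,0]
    - [1,0.066,0.94,0,0,0,0]
    - [1,0.066,0.94,0,0,0,0]
    - [1,0.066,0.94,0,0,0,0]
    - [1,0.066,0.94,0,0,0,0]
    - [1,0.066,0.94,0,0,0,0]
    - [1,0.066,0.94,0,0,0,0]
    - [1,0.066,0.94,0,0,0,0]
    - [1,0.066,0.94,0,0,0,0]
    - [1,0.066,0.94,0,0,0,0]
    - [1,0.066,0.94,0,0,0,0]
    - [1,0.066,0.94,0,0,0,0]
    - [1,0.066,0.94,0,0,0,0]
    - [1,0.066,0.94,0,0,0,0]
    - [1,0.066,0.94,0,0,0,0]
    - [1,0.066,0.8,0,0,0,0]
    - [1,0,0,0,0,0,0]

```text
clock: 27.45
eef_pos: [0.5535, 0.0098, 0.1099]
tcp_rot: [-0.0, 0.155, 0.988, 0.0]
ft_force: [-0.5, -0.4, 0.9]
opening: 1.0
grip_force: 0.0
```

```bash
python3 -c "
from h import *
go(554,6,0,161.9)"
```

```text
t=27.4 pos [553.5   9.8 109.9] yaw 162.1 q6 0.33 open 1.000 grip 0 F [-0.5 -0.4  0.9]
 shift now [-0.08 -0.18  5.5 ]  shift after turn [-0.08 -0.17  5.5 ]  turn [ 0.    -0.001  0.005]
```

>>> servo_tool:
  series:
    - [1,-0.08,-0.17,0.8,0,0,0]
    - [1,0,0,0.8,0,0,0]
    - [1,0,0,0.8,0,0,0]
    - [1,0,0,0.8,0,0,0]
    - [1,0,0,0.8,0,0,0]
    - [1,0,0,0.7,0,0,0]
    - [1,0,0,0.4,0,0,0]
    - [1,0,0,0.2,0,0,0]
    - [1,0,0,0.1,0,0,0]
    - [1,0,0,0,0,0,0]
    - [1,0,0,0,0,0,0]

```text
clock: 28.55
eef_pos: [0.5544, 0.0042, 0.0027]
tcp_rot: [0.0, 0.157, 0.988, 0.0]
ft_force: [0.3, 1.0, -0.5]
opening: 0.999
grip_force: 0.0
```

>>> servo_tool:
  series:
    - [1,0,0.07,0.12,0,0,0]
    - [1,0,0,0,0,0,0]
    - [0,0,0,0,0,0,0]
    - [0,0,0,0,0,0,0]
    - [0,0,0,0,0,0,0]
    - [0,0,0,0,0,0,0]
    - [0,0,0,0,0,0,0]
    - [0,0,0,0,0,0,0]
  grip_force: 60

```text
clock: 29.35
eef_pos: [0.5547, 0.0056, 0.0008]
tcp_rot: [0.0, 0.157, 0.988, 0.0]
ft_force: [-3.4, 0.8, 8.1]
opening: 0.687
grip_force: 62.7
```

>>> servo_tool:
  series:
    - [0,0,0,-0.2,0,0,0]
    - [0,0,0,-0.4,0,0,0]
    - [0,0,0,-0.7,0,0,0]
    - [0,0,0,-0.8,0,0,0]
    - [0,0,0,-0.8,0,0,0]
    - [0,0,0,-0.8,0,0,0]
    - [0,0,0,-0.8,0,0,0]
    - [0,0,0,-0.8,0,0,0]
    - [0,0,0,-0.6,0,0,0]
    - [0,0,0,-0.3,0,0,0]
    - [0,0,0,0,0,0,0]

```text
clock: 30.45
eef_pos: [0.5548, 0.0055, 0.1247]
tcp_rot: [0.001, 0.157, 0.988, 0.0]
ft_force: [0.3, 0.4, -3.5]
opening: 0.685
grip_force: 64.8
```

```bash
python3 -c "
from h import *
from cell import eyes
go(410.3,343.5,120,161.9)
cv2.imwrite('pics/w4.png',eyes.grab_frame('wrist')[150:420,100:460])"
```

```text
t=30.4 pos [554.8   5.5 124.7] yaw 162.0 q6 0.32 open 0.685 grip 65 F [ 0.3  0.4 -3.5]
 shift now [12.1  13.83  0.22]  shift after turn [12.12 13.82  0.23]  turn [0.001 0.002 0.002]
```

View pics/w4.png

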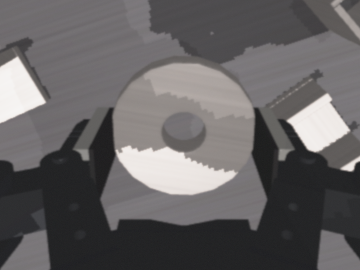

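Disc held level. Carry it to the long tray.

>>> servo_tool:
  series:
    - [0,0.35,0.4,0,0,0,0]
    - [0,0.712,0.814,0,0,0,0]
    - [0,0.712,0.814,0,0,0,0]
    - [0,0.712,0.814,0,0,0,0]
    - [0,0.712,0.814,0,0,0,0]
    - [0,0.712,0.814,0,0,0,0]
    - [0,0.712,0.814,0,0,0,0]
    - [0,0.712,0.814,0,0,0,0]
    - [0,0.712,0.814,0,0,0,0]
    - [0,0.712,0.814,0,0,0,0]
    - [0,0.712,0.814,0,0,0,0]
    - [0,0.712,0.814,0,0,0,0]
    - [0,0.712,0.814,0,0,0,0]
    - [0,0.712,0.814,0,0,0,0]
    - [0,0.712,0.814,0,0,0,0]
    - [0,0.712,0.814,0,0,0,0]
    - [0,0.712,0.814,0,0,0,0]
    - [0,0.35,0.4,0,0,0,0]
    - [0,0,0,0,0,0,0]
    - [0,0,0,0,0,0,0]

```text
clock: 32.5
eef_pos: [0.4098, 0.3429, 0.1233]
tcp_rot: [-0.0, 0.156, 0.988, -0.0]
ft_force: [-0.4, 0.4, -2.6]
opening: 0.688
grip_force: 64.9
```

```bash
python3 - <<'E'
from h import *
from cell import eyes
go(410.3,343.5,5,161.9)
K=eyes.camera_info('wrist'); im=eyes.grab_frame('wrist')
W=np.linalg.inv(K['world_from_camera']); a=np.radians(-18.1)
for x,y in [(110,64),(110,-64),(-110,64),(-110,-64)]:
    p=(W@np.array([.473+(x*np.cos(a)-y*np.sin(a))/1e3,.323+(x*np.sin(a)+y*np.cos(a))/1e3,.025,1]))[:3]
    u=(int(K['cx']-K['fx']*p[0]/p[2]),int(K['cy']+K['fy']*p[1]/p[2])); print(u); cv2.circle(im,u,3,(0,0,255),-1)
cv2.imwrite('pics/w5.png',im)
E
```

```text
t=32.5 pos [409.8 342.9 123.3] yaw 162.0 q6 1.01 open 0.688 grip 65 F [-0.4  0.4 -2.6]
 shift now [-0.01  0.04  5.91]  shift after turn [-0.01  0.04  5.91]  turn [-0.001 -0.     0.002]
(357, 409)
(208, 408)
(377, 150)
(190, 149)
```

View pics/w5.png

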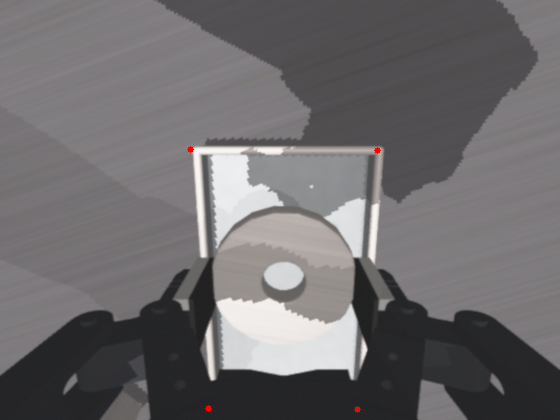

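The tray's far corners match the projection (190..377, 150) to about 2–3 px. Lowering.

>>> servo_tool:
  series:
    - [0,0,0.08,0.8,0,0,0]
    - [0,0,0,0.8,0,0,0]
    - [0,0,0,0.8,0,0,0]
    - [0,0,0,0.8,0,0,0]
    - [0,0,0,0.8,0,0,0]
    - [0,0,0,0.7,0,0,0]
    - [0,0,0,0.5,0,0,0]
    - [0,0,0,0.3,0,0,0]
    - [0,0,0,0.2,0,0,0]
    - [0,0,0,0.1,0,0,0]
    - [0,0,0,0,0,0,0]
    - [0,0,0,0,0,0,0]

```text
clock: 33.75
eef_pos: [0.4108, 0.345, 0.0082]
tcp_rot: [0.0, 0.157, 0.988, 0.0]
ft_force: [-0.6, -0.6, -3.1]
opening: 0.684
grip_force: 64.9
```

>>> servo_tool:
  series:
    - [0,0,0,0.08,0,0,0]
    - [0,0,0,0.06,0,0,0]
    - [0,0,0,0.04,0,0,0]
    - [0,0,0,0,0,0,0]
    - [0,0,0,0,0,0,0]

```text
clock: 34.25
eef_pos: [0.4107, 0.3449, 0.0048]
tcp_rot: [0.0, 0.157, 0.988, 0.0]
ft_force: [-3.0, -0.9, 5.9]
opening: 0.69
grip_force: 65.8
```

>>> servo_tool:
  series:
    - [0.75,0,0,0,0,0,0]
    - [0.84,0,0,0,0,0,0]
    - [0.84,0,0,0,0,0,0]
    - [0.84,0,0,-0.2,0,0,0]
    - [0.84,0,0,-0.6,0,0,0]
    - [0.84,0,0,-0.8,0,0,0]
    - [0.84,0,0,-0.8,0,0,0]
    - [0.84,0,0,-0.8,0,0,0]
    - [0.84,0,0,-0.8,0,0,0]
    - [0.84,0,0,-0.8,0,0,0]
    - [0.84,0,0,-0.8,0,0,0]
    - [0.84,0,0,-0.4,0,0,0]
    - [0.8,0,0,0,0,0,-0.162]
    - [0.8,0,0,0,0,0,-0.162]
    - [0.8,0,0,0,0,0,-0.162]
    - [0.8,0,0,0,0,0,-0.162]
    - [0.8,0,0,0,0,0,-0.162]
    - [0.8,0,0,0,0,0,-0.162]
    - [0.8,0,0,0,0,0,0]

```text
clock: 36.15
eef_pos: [0.4105, 0.3448, 0.1243]
tcp_rot: [0.0, -0.223, 0.975, 0.0]
ft_force: [0.6, 0.9, -0.5]
opening: 0.8
grip_force: 0.0
```

```bash
python3 -c "
from h import *
go(548,127.6,125,205.6)"
```

```text
t=36.1 pos [410.5 344.8 124.3] yaw -154.2 q6 0.25 open 0.800 grip 0 F [ 0.6  0.9 -0.5]
 shift now [ -1.46 -12.77  -0.03]  shift after turn [ -1.51 -12.76  -0.03]  turn [0.    0.    0.005]
```

>>> servo_tool:
  series:
    - [0.8,-0.06,-0.5,0,0,0,0]
    - [0.8,-0.107,-0.91,0,0,0,0]
    - [0.8,-0.107,-0.91,0,0,0,0]
    - [0.8,-0.107,-0.91,0,0,0,0]
    - [0.8,-0.107,-0.91,0,0,0,0]
    - [0.8,-0.107,-0.91,0,0,0,0]
    - [0.8,-0.107,-0.91,0,0,0,0]
    - [0.8,-0.107,-0.91,0,0,0,0]
    - [0.8,-0.107,-0.91,0,0,0,0]
    - [0.8,-0.107,-0.91,0,0,0,0]
    - [0.8,-0.107,-0.91,0,0,0,0]
    - [0.8,-0.107,-0.91,0,0,0,0]
    - [0.8,-0.107,-0.91,0,0,0,0]
    - [0.8,-0.107,-0.91,0,0,0,0]
    - [0.8,-0.06,-0.44,0,0,0,0]
    - [0.8,0,0,0,0,0,0]
    - [0.8,0,0,0,0,0,0]

```text
clock: 37.85
eef_pos: [0.5484, 0.1278, 0.1241]
tcp_rot: [-0.0, -0.222, 0.975, 0.0]
ft_force: [-0.1, 1.3, 0.3]
opening: 0.8
grip_force: 0.0
```

```bash
python3 -c "
from h import *
from cell import eyes
go(548,127.6,23,205.6)
K=eyes.camera_info('wrist'); im=eyes.grab_frame('wrist')
W=np.linalg.inv(K['world_from_camera']); a=np.radians(25.6)
for x,y in [(20,20),(20,-20),(-20,20),(-20,-20)]:
    p=(W@np.array([.548+(x*np.cos(a)-y*np.sin(a))/1e3,.1276+(x*np.sin(a)+y*np.cos(a))/1e3,.06,1]))[:3]
    u=(int(K['cx']-K['fx']*p[0]/p[2]),int(K['cy']+K['fy']*p[1]/p[2])); cv2.circle(im,u,2,(0,0,255),-1)
cv2.imwrite('pics/w6.png',im)"
```

```text
t=37.9 pos [548.4 127.8 124.1] yaw -154.4 q6 -0.22 open 0.800 grip 0 F [-0.1  1.3  0.3]
 shift now [ 0.02 -0.    5.05]  shift after turn [ 0.02 -0.    5.05]  turn [ 0.    -0.     0.001]
```

View pics/w6.png

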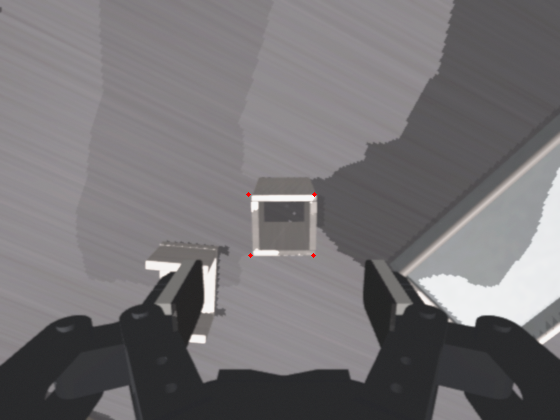

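The square tube matches the projected corners. The channel (at 160–218, 243–340) is close to the left finger, so I grip higher, with the tips above its 38 mm flanges and the opening reduced.

>>> servo_tool:
  series:
    - [0.68,0,0,0.6,0,0,0]
    - [0.65,0,0,0.8,0,0,0]
    - [0.65,0,0,0.8,0,0,0]
    - [0.65,0,0,0.8,0,0,0]
    - [0.65,0,0,0.7,0,0,0]
    - [0.65,0,0,0.4,0,0,0]
    - [0.65,0,0,0.2,0,0,0]
    - [0.65,0,0,0,0,0,0]
    - [0.65,0,0,0,0,0,0]

```text
clock: 38.8
eef_pos: [0.5489, 0.1279, 0.0387]
tcp_rot: [0.0, -0.222, 0.975, 0.0]
ft_force: [-0.6, -0.0, 0.5]
opening: 0.65
grip_force: 0.0
```

>>> servo_tool:
  series:
    - [0,0,0,0,0,0,0]
    - [0,0,0,0,0,0,0]
    - [0,0,0,0,0,0,0]
    - [0,0,0,0,0,0,0]
    - [0,0,0,0,0,0,0]
  grip_force: 60

```text
clock: 39.3
eef_pos: [0.5492, 0.1279, 0.0391]
tcp_rot: [0.001, -0.222, 0.975, 0.0]
ft_force: [0.3, 0.3, 6.2]
opening: 0.455
grip_force: 61.4
```

>>> servo_tool:
  series:
    - [0,0,0,-0.2,0,0,0]
    - [0,0,0,-0.4,0,0,0]
    - [0,0,0,-0.7,0,0,0]
    - [0,0,0,-0.8,0,0,0]
    - [0,0,0,-0.8,0,0,0]
    - [0,0,0,-0.8,0,0,0]
    - [0,0,0,-0.6,0,0,0]
    - [0,0,0,-0.3,0,0,0]
    - [0,0,0,0,0,0,0.162]
    - [0,0,0,0,0,0,0.162]
    - [0,0,0,0,0,0,0.162]
    - [0,0,0,0,0,0,0.162]
    - [0,0,0,0,0,0,0.162]
    - [0,0,0,0,0,0,0.162]
    - [0,0,0,0,0,0,0]

```text
clock: 40.8
eef_pos: [0.5484, 0.1277, 0.1298]
tcp_rot: [-0.0, 0.158, 0.988, -0.0]
ft_force: [0.1, 0.3, -2.2]
opening: 0.454
grip_force: 60.6
```

```bash
python3 -c "
from h import *
go(542.4,300.3,130,161.9)"
```

```text
t=40.8 pos [548.4 127.7 129.8] yaw 161.9 q6 0.55 open 0.454 grip 61 F [ 0.1  0.3 -2.2]
 shift now [ 2.97  8.11 -0.01]  shift after turn [ 2.97  8.11 -0.01]  turn [-0.    -0.001 -0.001]
```

>>> servo_tool:
  series:
    - [0,0.15,0.4,0,0,0,0]
    - [0,0.297,0.81,0,0,0,0]
    - [0,0.297,0.81,0,0,0,0]
    - [0,0.297,0.81,0,0,0,0]
    - [0,0.297,0.81,0,0,0,0]
    - [0,0.297,0.81,0,0,0,0]
    - [0,0.297,0.81,0,0,0,0]
    - [0,0.297,0.81,0,0,0,0]
    - [0,0.297,0.81,0,0,0,0]
    - [0,0.297,0.81,0,0,0,0]
    - [0,0.15,0.42,0,0,0,0]
    - [0,0,0,0,0,0,0]
    - [0,0,0,0.7,0,0,0]
    - [0,0,0,0.8,0,0,0]
    - [0,0,0,0.8,0,0,0]
    - [0,0,0,0.7,0,0,0]
    - [0,0,0,0.5,0,0,0]
    - [0,0,0,0.3,0,0,0]
    - [0,0,0,0.2,0,0,0]
    - [0,0,0,0,0,0,0]

```text
clock: 42.8
eef_pos: [0.5422, 0.3003, 0.0499]
tcp_rot: [-0.0, 0.157, 0.988, -0.0]
ft_force: [-1.1, 1.1, -3.3]
opening: 0.455
grip_force: 60.8
```

```bash
python3 -c "
from h import *
go(542.4,300.3,43,161.9)"
```

```text
t=42.8 pos [542.2 300.3  49.9] yaw 162.0 q6 0.82 open 0.455 grip 61 F [-1.1  1.1 -3.3]
 shift now [-0.01  0.    0.34]  shift after turn [-0.01  0.    0.34]  turn [-0.    -0.     0.001]
```

>>> servo_tool:
  series:
    - [0,0,0,0.15,0,0,0]
    - [0,0,0,0.1,0,0,0]
    - [0,0,0,0.06,0,0,0]
    - [0,0,0,0.05,0,0,0]
    - [0,0,0,0,0,0,0]
    - [0,0,0,0,0,0,0]

```text
clock: 43.4
eef_pos: [0.5423, 0.3005, 0.0431]
tcp_rot: [0.0, 0.157, 0.988, 0.0]
ft_force: [0.2, -0.4, -0.1]
opening: 0.454
grip_force: 60.9
```

>>> servo_tool:
  series:
    - [0,0,0,0.04,0,0,0]
    - [0,0,0,0,0,0,0]
    - [0.55,0,0,0,0,0,0]
    - [0.65,0,0,0,0,0,0]
    - [0.65,0,0,0,0,0,0]
    - [0.65,0,0,-0.3,0,0,0]
    - [0.65,0,0,-0.8,0,0,0]
    - [0.65,0,0,-0.8,0,0,0]
    - [0.65,0,0,-0.8,0,0,0]
    - [0.65,0,0,-0.8,0,0,0]
    - [0.65,0,0,-0.5,0,0,0]
    - [0.5,0,0,0,0,0,0.183]
    - [0.5,0,0,0,0,0,0.183]
    - [0.5,0,0,0,0,0,0.183]
    - [0.5,0,0,0,0,0,0.183]
    - [0.5,0,0,0,0,0,0.183]
    - [0.5,0,0,0,0,0,0.183]
    - [0.5,0,0,0,0,0,0.183]
    - [0.5,0,0,0,0,0,0.183]
    - [0.5,0,0,0,0,0,0]

```text
clock: 45.4
eef_pos: [0.5423, 0.3005, 0.1227]
tcp_rot: [0.0, 0.669, 0.743, 0.0]
ft_force: [-0.4, -0.6, 1.1]
opening: 0.499
grip_force: 0.0
```

```bash
python3 -c "
from h import *
from cell import eyes
go(517.6,-142,125,96)
cv2.imwrite('pics/top2.png',cv2.resize(eyes.grab_frame('top')[130:310,30:380],(700,360)))"
```

```text
t=45.4 pos [542.3 300.5 122.7] yaw 96.0 q6 1.97 open 0.499 grip 0 F [-0.4 -0.6  1.1]
 shift now [-21.87  -3.53  -0.12]  shift after turn [-21.87  -3.54  -0.11]  turn [ 0.001 -0.    -0.001]
```

View pics/top2.png

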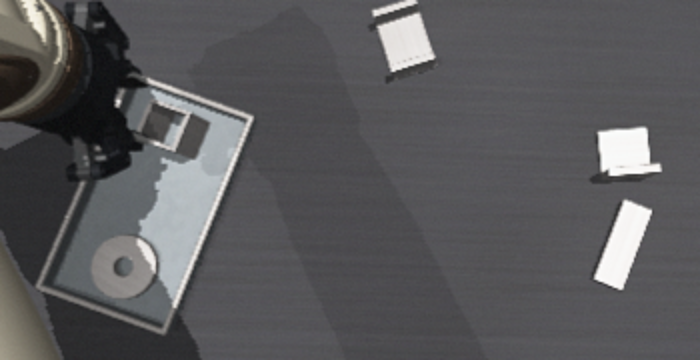

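The long tray holds the disc (124,266) and the square tube standing (165,127). The channel is unmoved. Now the angle.

>>> servo_tool:
  series:
    - [0.5,-0.5,-0.08,0,0,0,0]
    - [0.5,-0.93,-0.15,0,0,0,0]
    - [0.5,-0.93,-0.15,0,0,0,0]
    - [0.5,-0.93,-0.15,0,0,0,0]
    - [0.5,-0.93,-0.15,0,0,0,0]
    - [0.5,-0.93,-0.15,0,0,0,0]
    - [0.5,-0.93,-0.15,0,0,0,0]
    - [0.5,-0.93,-0.15,0,0,0,0]
    - [0.5,-0.93,-0.15,0,0,0,0]
    - [0.5,-0.93,-0.15,0,0,0,0]
    - [0.5,-0.93,-0.15,0,0,0,0]
    - [0.5,-0.93,-0.15,0,0,0,0]
    - [0.5,-0.93,-0.15,0,0,0,0]
    - [0.5,-0.93,-0.15,0,0,0,0]
    - [0.5,-0.93,-0.15,0,0,0,0]
    - [0.5,-0.93,-0.15,0,0,0,0]
    - [0.5,-0.93,-0.15,0,0,0,0]
    - [0.5,-0.93,-0.15,0,0,0,0]
    - [0.5,-0.93,-0.15,0,0,0,0]
    - [0.5,-0.93,-0.15,0,0,0,0]

```text
clock: 47.45
eef_pos: [0.5219, -0.0688, 0.1222]
tcp_rot: [0.0, 0.669, 0.744, 0.0]
ft_force: [0.5, 0.8, 0.1]
opening: 0.502
grip_force: 0.0
```

>>> servo_tool:
  series:
    - [0.5,-0.93,-0.15,0,0,0,0]
    - [0.5,-0.93,-0.15,0,0,0,0]
    - [0.5,-0.93,-0.15,0,0,0,0]
    - [0.5,-0.8,-0.13,0,0,0,0]
    - [0.5,0,0,0,0,0,0]
    - [0.5,0,0,0,0,0,0]

```text
clock: 48.05
eef_pos: [0.5183, -0.1402, 0.122]
tcp_rot: [-0.0, 0.669, 0.743, 0.0]
ft_force: [-0.1, 0.6, 0.0]
opening: 0.501
grip_force: 0.0
```

```bash
python3 -c "
from h import *
from cell import eyes
go(517.6,-142,16,96)
K=eyes.camera_info('wrist'); im=eyes.grab_frame('wrist')
W=np.linalg.inv(K['world_from_camera']); a=np.radians(6)
for x,y in [(4,25),(4,-25),(-4,25),(-4,-25)]:
    p=(W@np.array([.5176+(x*np.cos(a)-y*np.sin(a))/1e3,-.142+(x*np.sin(a)+y*np.cos(a))/1e3,.05,1]))[:3]
    u=(int(K['cx']-K['fx']*p[0]/p[2]),int(K['cy']+K['fy']*p[1]/p[2])); cv2.circle(im,u,2,(0,0,255),-1)
cv2.imwrite('pics/w7.png',im)"
```

```text
t=48.0 pos [ 518.3 -140.2  122. ] yaw 96.0 q6 1.20 open 0.501 grip 0 F [-0.1  0.6  0. ]
 shift now [-0.09 -0.04  5.3 ]  shift after turn [-0.09 -0.04  5.3 ]  turn [-0.    -0.     0.001]
```

View pics/w7.png

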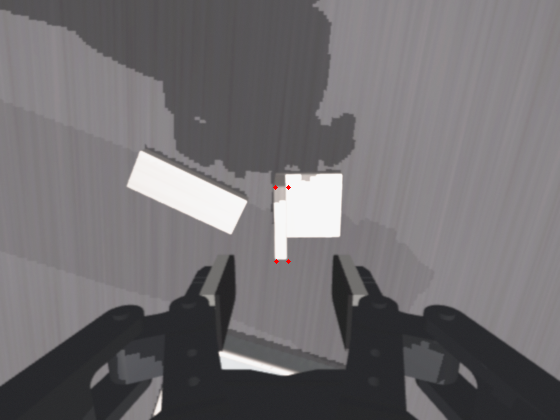

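The angle's leg matches (275–288, 187–261). The bar's corner (247,200) is close, so I keep the tips above its 12 mm height.

>>> servo_tool:
  series:
    - [0.45,-0.09,-0.04,0.8,0,0,0]
    - [0.45,0,0,0.8,0,0,0]
    - [0.45,0,0,0.8,0,0,0]
    - [0.45,0,0,0.8,0,0,0]
    - [0.45,0,0,0.7,0,0,0]
    - [0.45,0,0,0.5,0,0,0]
    - [0.45,0,0,0.3,0,0,0]
    - [0.45,0,0,0.2,0,0,0]
    - [0.45,0,0,0.1,0,0,0]
    - [0.45,0,0,0,0,0,0]
    - [0.45,0,0,0,0,0,0]

```text
clock: 49.2
eef_pos: [0.5183, -0.1418, 0.0225]
tcp_rot: [0.0, 0.669, 0.744, 0.0]
ft_force: [0.4, -0.7, -0.5]
opening: 0.449
grip_force: 0.0
```

>>> servo_tool:
  series:
    - [0,-0.02,-0.02,0,0,0,0]
    - [0,0,0,0,0,0,0]
    - [0,0,0,0,0,0,0]
    - [0,0,0,0,0,0,0]
    - [0,0,0,0,0,0,0]
    - [0,0,0,0,0,0,0]
  grip_force: 60

```text
clock: 49.8
eef_pos: [0.5178, -0.1422, 0.0225]
tcp_rot: [0.0, 0.669, 0.744, 0.0]
ft_force: [-1.8, -0.3, 5.2]
opening: 0.079
grip_force: 59.9
```

>>> servo_tool:
  series:
    - [0,0,0,-0.2,0,0,0]
    - [0,0,0,-0.4,0,0,0]
    - [0,0,0,-0.7,0,0,0]
    - [0,0,0,-0.8,0,0,0]
    - [0,0,0,-0.8,0,0,0]
    - [0,0,0,-0.8,0,0,0]
    - [0,0,0,-0.8,0,0,0]
    - [0,0,0,-0.6,0,0,0]
    - [0,0,0,-0.3,0,0,0]
    - [0,0,0,0,0,0,0]
    - [0,0,0,0,0,0,0]

```text
clock: 50.9
eef_pos: [0.5174, -0.1421, 0.1296]
tcp_rot: [-0.0, 0.669, 0.744, -0.0]
ft_force: [-0.1, -0.2, -4.2]
opening: 0.077
grip_force: 58.6
```

```bash
python3 -c "
from h import *
from cell import eyes
go(471.3,301.4,130,162)
cv2.imwrite('pics/w8.png',eyes.grab_frame('wrist'))"
```

```text
t=50.9 pos [ 517.4 -142.1  129.6] yaw 96.1 q6 1.20 open 0.077 grip 59 F [-0.1 -0.2 -4.2]
 shift now [ 2.229e+01  6.000e-02 -2.000e-02]  shift after turn [ 9.050e+00  2.038e+01 -2.000e-02]  turn [-1.000e-03 -1.000e-03 -1.465e+00]
```

View pics/w8.png

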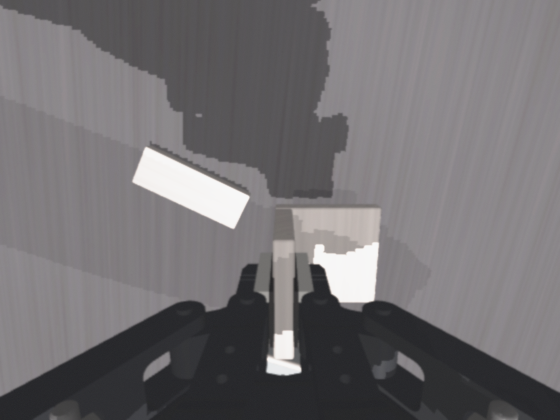

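The angle is held upright and the bar hasn't moved. Carry it along tool x, then turn.

>>> servo_tool:
  series:
    - [0,0.5,0,0,0,0,0]
    - [0,0.93,0,0,0,0,0]
    - [0,0.93,0,0,0,0,0]
    - [0,0.93,0,0,0,0,0]
    - [0,0.93,0,0,0,0,0]
    - [0,0.93,0,0,0,0,0]
    - [0,0.93,0,0,0,0,0]
    - [0,0.93,0,0,0,0,0]
    - [0,0.93,0,0,0,0,0]
    - [0,0.93,0,0,0,0,0]
    - [0,0.93,0,0,0,0,0]
    - [0,0.93,0,0,0,0,0]
    - [0,0.93,0,0,0,0,0]
    - [0,0.93,0,0,0,0,0]
    - [0,0.93,0,0,0,0,0]
    - [0,0.93,0,0,0,0,0]
    - [0,0.93,0,0,0,0,0]
    - [0,0.93,0,0,0,0,0]
    - [0,0.93,0,0,0,0,0]
    - [0,0.93,0,0,0,0,0]

```text
clock: 52.95
eef_pos: [0.4782, 0.2204, 0.1296]
tcp_rot: [-0.0, 0.668, 0.744, -0.0]
ft_force: [0.5, 0.2, -3.9]
opening: 0.081
grip_force: 58.5
```

>>> servo_tool:
  series:
    - [0,0.93,0,0,0,0,0]
    - [0,0.93,0,0,0,0,0]
    - [0,0.93,0,0,0,0,0]
    - [0,0.93,0,0,0,0,0]
    - [0,0.4,0,0,0,0,0]
    - [0,0,0,0,0,0,-0.1]
    - [0,0,0,0,0,0,-0.18]
    - [0,0,0,0,0,0,-0.18]
    - [0,0,0,0,0,0,-0.18]
    - [0,0,0,0,0,0,-0.18]
    - [0,0,0,0,0,0,-0.18]
    - [0,0,0,0,0,0,-0.18]
    - [0,0,0,0,0,0,-0.18]
    - [0,0,0,0,0,0,-0.1]
    - [0,0,0,0,0,0,0]
    - [0,0,0,0,0,0,0]

```text
clock: 54.55
eef_pos: [0.4701, 0.301, 0.1299]
tcp_rot: [-0.0, 0.16, 0.987, -0.0]
ft_force: [-1.0, -0.2, -3.6]
opening: 0.078
grip_force: 58.6
```

```bash
python3 -c "
from h import *
go(471.3,301.4,27,161.9)"
```

```text
t=54.5 pos [470.1 301.  129.9] yaw 161.6 q6 0.89 open 0.078 grip 59 F [-1.  -0.2 -3.6]
 shift now [-0.05  0.04  5.14]  shift after turn [-0.05  0.04  5.14]  turn [-0.    -0.    -0.006]
```

>>> servo_tool:
  series:
    - [0,-0.05,0.04,0.7,0,0,0]
    - [0,0,0,0.8,0,0,0]
    - [0,0,0,0.8,0,0,0]
    - [0,0,0,0.8,0,0,0]
    - [0,0,0,0.7,0,0,0]
    - [0,0,0,0.5,0,0,0]
    - [0,0,0,0.3,0,0,0]
    - [0,0,0,0.2,0,0,0]
    - [0,0,0,0.1,0,0,0]
    - [0,0,0,0,0,0,0]
    - [0,0,0,0,0,0,0]

```text
clock: 55.65
eef_pos: [0.4718, 0.3018, 0.0326]
tcp_rot: [0.0, 0.158, 0.987, 0.0]
ft_force: [-0.1, 0.1, -2.7]
opening: 0.081
grip_force: 58.5
```

>>> servo_tool:
  series:
    - [0,0,0,0.1,0,0,0]
    - [0,0,0,0.1,0,0,0]
    - [0,0,0,0.05,0,0,0]
    - [0,0,0,0.04,0,0,0]
    - [0,0,0,0,0,0,0]
    - [0,0,0,0,0,0,0]

```text
clock: 56.25
eef_pos: [0.4716, 0.3017, 0.0265]
tcp_rot: [0.0, 0.158, 0.987, 0.0]
ft_force: [-1.5, -1.9, 1.5]
opening: 0.078
grip_force: 59.0
```

Contact. Release, rise clear and back off to see both trays.

>>> servo_tool:
  series:
    - [0.2,0,0,0,0,0,0]
    - [0.3,0,0,0,0,0,0]
    - [0.35,0,0,0,0,0,0]
    - [0.35,0,0,0,0,0,0]
    - [0.35,0,0,-0.3,0,0,0]
    - [0.35,0,0,-0.8,0,0,0]
    - [0.35,0,0,-0.8,0,0,0]
    - [0.35,0,0,-0.8,0,0,0]
    - [0.35,0,0,-0.8,0,0,0]
    - [0.35,0,0,-0.8,0,0,0]
    - [0.35,0,0,-0.8,0,0,0]
    - [0.35,0,-0.8,-0.8,0,0,0]
    - [0.35,0,-0.8,-0.8,0,0,0]
    - [0.35,0,-0.8,0,0,0,0]
    - [0.35,0,-0.8,0,0,0,0]
    - [0.35,0,-0.8,0,0,0,0]
    - [0.35,0,-0.8,0,0,0,0]
    - [0.35,0,-0.8,0,0,0,0]
    - [0.35,0,-0.8,0,0,0,0]
    - [0.35,0,-0.8,0,0,0,0]

```text
clock: 58.25
eef_pos: [0.426, 0.1636, 0.1602]
tcp_rot: [-0.0, 0.158, 0.987, -0.0]
ft_force: [-0.2, 0.2, -0.6]
opening: 0.351
grip_force: 0.0
```

>>> servo_tool:
  series:
    - [0.35,0,-0.8,0,0,0,0]
    - [0.35,0,-0.8,0,0,0,0]
    - [0.35,0,-0.8,0,0,0,0]
    - [0.35,0,-0.8,0,0,0,0]
    - [0.35,0,-0.8,0,0,0,0]
    - [0.35,0,-0.8,0,0,0,0]
    - [0.35,0,0,0,0,0,0]
    - [0.35,0,0,0,0,0,0]

```text
clock: 59.05
eef_pos: [0.3966, 0.0734, 0.1604]
tcp_rot: [0.0, 0.159, 0.987, 0.0]
ft_force: [0.1, 0.3, -0.0]
opening: 0.348
grip_force: 0.0
```

```bash
python3 -c "
from cell import eyes
import cv2
cv2.imwrite('pics/top3.png',cv2.resize(eyes.grab_frame('top')[120:310,30:500],(799,323)))
cv2.imwrite('pics/sc3.png',eyes.grab_frame('scene')[100:340,100:540])"
```

```text
(no output)
```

View pics/top3.png

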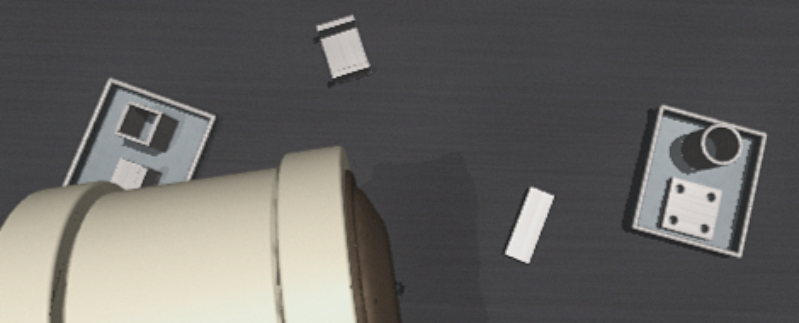

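View pics/sc3.png

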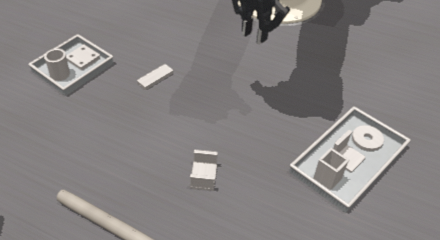

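Both pictures show all five pieces standing inside their trays, not touching. The channel and bar are where they were, and the arm is clear. Handing in.

```bash
python3 -c "
from cell import manip
print(manip.finish_job())"
```

```text
the job is handed in; nothing more can be done
None
```

I put all five pieces into their trays and handed the job in at about 59 s of the 118 s allowed. The final pictures show each piece standing in its tray clear of the others and the channel and flat bar unmoved; the hand-in returned no verdict.

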